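# Knock the pin home and bin the finished block

### The job

With the mallet, strike home the one spring pin that still stands proud of the block, until it is fully down, while the block sits in its nest - brisk blows of the mallet head, not a slow push and never the fingers. Set the mallet back down with its head on the rubber mat, and lift the finished block by its bow handle and lower it gently, upright and flat, onto the floor of the empty open bin. Leave the brass fittings alone.

Things in the scene. Friction and masses are not known exactly. Their poses are not given: they have to be found in the camera images.
- mallet: Loose mallet, 0.4 kg, standing on one head face on the mat, handle level. Head: black upright cylinder 46 mm in diameter, 76 mm high. Handle: pale wood, 26 x 26 mm square, to 155 mm from the head's axis, centreline at z = 38 mm. Origin: centre of the lower (striking) face; x along the handle from head to tail, z up the head's axis.
- mallet_grip (a point): Point on the handle's centreline, 50 mm from the head's axis (27 mm clear of the head): a good place to grip, closing across the handle. The centre of mass lies between here and the head.
- mallet_head (a point): Centre of the mallet's head, 38 mm above the striking face.
- mat: Fixed black rubber mat 220 (x) x 150 (y) x 4 mm on the bench, to the left or the right of the nest. Origin: centre of the underside.
- nest: Fixed aluminium base plate 200 x 130 x 12 mm with four low steel rails (12 mm high above the plate) around the block, 3.5 mm clear of it all round. Origin: centre of the underside; x along its length.
- block: Loose aluminium block 160 (x) x 80 (y) x 32 (z) mm, 0.4 to 0.8 kg, in the nest. Steel bow handle across its middle: bar along y, 14 mm thick in x, 12 mm in z, axis 90 mm above the underside, 58 mm clear between the legs. Pin heads on top, 55 mm from the middle: at the -x end one already home, at the +x end the proud one. Origin: centre of the underside; z up.
- bow_grip (a point): Middle of the bow's bar (90 mm above the block's underside): grip here from above, closing along the block's x.
- pin (a joint): How far the proud pin has been driven, m: 0 = head 30 mm above the block's top, 0.030 = fully home, the head's underside on the block's top. It starts between 0 and 0.010. It is held by friction of about 8 N and stays where it is left.
- pin_top (a point): Centre of the top of the proud pin's head: a steel disc 26 mm in diameter, 8 mm thick on a 14 mm shank, 55 mm from the block's middle along +x. Fully home it lies 40 mm above the block's underside.
- bin: Fixed green plastic open bin, outside 240 (x) x 170 (y) x 60 (z) mm, walls and floor 5 mm thick, on the other side of the nest from the mat. Origin: centre of the underside; x along its length.
- fitting_a: Loose brass fitting, round, 48 mm in diameter, 50 mm high, upright at the far side. A bystander. Origin: centre of the underside.
- fitting_b: A second brass fitting like fitting_a. A bystander.

How it is judged:
By the outcome, as a careful person would: the job done as asked, in the order asked, and still so for the second after the job is handed in, with the robot touching nothing.
It also fails if it takes over 54 s, if anything falls off the work surface, if the arm or the gripper's body presses on something with over 40 N, if the wrist force passes 120 N, or if a joint passes its speed limit or range.

### The arm

A 6-joint arm with a two-finger parallel gripper is mounted at the origin on the work surface. World frame = base frame: x ahead of the robot, y to its left, z up, the work surface at z = 0. Lengths are in mm, angles in rad, forces in N, time in s.
With the tool pointing down it reaches from about 350 to 775 mm from the base axis. Payload 7.3 kg.
Tool frame: the origin (TCP) lies at the very end of the fingers, on their centre line; the grasp point (between the pads) lies 19 mm behind it; x points along the fingers, z is the direction in which the jaws open and shut, and the axes are right-handed (so a half turn about x gives the same grasp; the last joint's range is limited). The gripper opens to 92 mm and grips with 3 to 60 N. Pads are 19 mm wide; open, the fingers measure 130 mm over their backs; the gripper's body (75 mm by 190 mm) begins 47 mm behind the grasp point.
Start: joints at [-1.252, 0.342, 1.524, -0, 1.275, -0.146], TCP at [235.352, -469.312, 226.741] pointing down, gripper open.
Joint ranges: [-2.53, 2.53], [-0.77, 2.02], [0.04, 2.7], [-1, 4.14], [0.28, 2.66], [-3.11, 3.11]. Speed limits (rad/s): [2.57, 2.57, 3.14, 3.14, 3.14, 3.14].

### API

Orientations are given as [roll, pitch, yaw] about the fixed x, y, z axes, in that order (R = Rz(yaw) Ry(pitch) Rx(roll)).
In Python, from plant import * gives the robot as it stands.
- The arm moves only by the tool carry_out, never from a script. Its argument "rows" is a list of rows, each a list of 4 numbers: the shift along the world's x, y, z in mm, then the turn about the world's z in degrees. In form: [[x, y, z, twist], ...]. A call has 1 to 20 rows; each row is the pose to reach, as a shift and turn from the pose measured when the call began; what a row does not reach only later rows make up. A row lasts 1/12 s, in which the tool goes at most 41.7 mm and 7.16 degrees, less where a joint would pass 70% of its speed; a pose out of reach is approached as far as the arm can. A call with a gripper value outside its range is refused whole. "hand" is the finger opening in mm, from 0 to 91.8, set as the call begins (left out, the last holds). The fingers move at their own pace and stop on an object; the grip force is fixed at half the most. Time passes only in rows, so rows that repeat a pose let the fingers close. It gives the time, the measured TCP pose, the force and the opening at its end, in the units of the state.
- get_obs(): the state, without advancing time (a new reading comes with each control period).
- capture(name): name is "side" or "top" or "wrist"; returns the picture (420x560x3 uint8, red, green, blue); there is no depth.
- camera_info(name): a dict with "camera_matrix" (3x3 intrinsics, pixels), "pose" (4x4, takes a point from camera to world coordinates); the wrist camera has in their place "mount" (4x4, takes a point from camera to tool coordinates, whose origin is the TCP and whose axes are the tool frame's). Camera axes: x right, y down, z forward; pixel columns grow to the right and rows downward; lengths in mm; the calibration is good to about 2 mm. A picture is of the moment at which its call begins: read the wrist's pose just before it. camera_info takes no time and is no camera call.
- close_job(): hands the job in, once; it reports no verdict.
The state is a dict: "time": time; "joint_positions": joint angles; "dq": joint speeds; "tau": joint torques, N m; "tool_pos": TCP position; "tcp_rot": TCP orientation; "contact_force": force on the tool from outside, world axes, zero at the start; "moment": the same for the moment, N m; "grip_width": finger opening in mm.
Only numpy, scipy, OpenCV 4.12 (cv2) and the standard library are available. Lean on these libraries where they do the work, as an engineer would, in place of code of your own. Each camera call takes 0.05 s, during which the arm holds its last target. There are 200 camera calls.

## Working session

There is one attempt and no reset: what is moved stays moved. The work goes in short steps, Python scripts to look and compute and a tool call to move; the robot and the scene stay as the last step left them, time stands still between calls to the robot, and variables do not carry over. Pictures are saved under pics/ and viewed, about 8 in all and at most 12, crops included, and the job is handed in when it is done.

Besides the shell and the picture viewer there is one more tool, called after ">>>" as a command line: name --pt "numbers of a row" for each row, then --argument value for the rest. carry_out: Moves the arm, as the interface text tells. Its arguments: {"type":"object","properties":{"rows":{"type":"array"},"hand":{"type":"number"}},"required":["rows"]}

```bash
mkdir -p pics; ls
python3 - <<'E'
from plant import *
import cv2,numpy as np
o=get_obs();print(o)
for n in("top","side"):
    im=capture(n);cv2.imwrite(f"pics/{n}0.png",im[:,:,::-1]);i=camera_info(n);print(n,np.round(i["camera_matrix"],1).tolist(),np.round(i["pose"],3).tolist())
print(camera_info("wrist"))
a=cv2.imread("pics/top0.png");
E
```

```text
pics
{'time': 0.0, 'joint_positions': array([-1.25200410e+00,  3.42726763e-01,  1.52504197e+00, -1.07787272e-05,
        1.27538697e+00, -1.45976092e-01]), 'dq': array([-7.04792927e-04,  8.39188164e-05, -1.10355581e-05,  7.34350522e-04,
       -1.48239873e-03, -9.17081610e-04]), 'tau': array([-1.97103168e-04, -4.31243670e+01, -2.44225073e+01,  7.16064451e-02,
        5.54354070e-02, -1.06525545e-04]), 'tool_pos': array([ 235.20959921, -468.89740097,  226.03415693]), 'tcp_rot': array([3.00221056, 1.56923324, 1.8961857 ]), 'contact_force': array([0.39528077, 0.57299288, 0.10526635]), 'moment': array([ 0.0009077 , -0.01228977, -0.04223726]), 'grip_width': 91.5470650696253}
top [[469.7, 0.0, 284.8], [0.0, 469.7, 205.2], [0.0, 0.0, 1.0]] [[-0.029, -0.995, 0.099, 425.021], [-0.999, 0.03, 0.01, -8.148], [-0.013, -0.098, -0.995, 1321.582], [0.0, 0.0, 0.0, 1.0]]
side [[473.7, 0.0, 283.9], [0.0, 473.7, 212.5], [0.0, 0.0, 1.0]] [[-0.978, -0.139, 0.153, 379.229], [-0.206, 0.702, -0.682, 798.452], [-0.013, -0.699, -0.715, 938.601], [0.0, 0.0, 0.0, 1.0]]
{'camera_matrix': array([[345.02649224,   0.        , 281.63110568],
       [  0.        , 345.02649224, 202.16092773],
       [  0.        ,   0.        ,   1.        ]]), 'mount': array([[ 1.48492675e-03, -2.61949448e-01,  9.65080454e-01,
        -1.58085129e+02],
       [-1.79423524e-05, -9.65081524e-01, -2.61949711e-01,
         7.08966186e+01],
       [ 9.99998897e-01,  3.71660319e-04, -1.43777536e-03,
        -1.21814252e-01],
       [ 0.00000000e+00,  0.00000000e+00,  0.00000000e+00,
         1.00000000e+00]])}
```

View pics/top0.png

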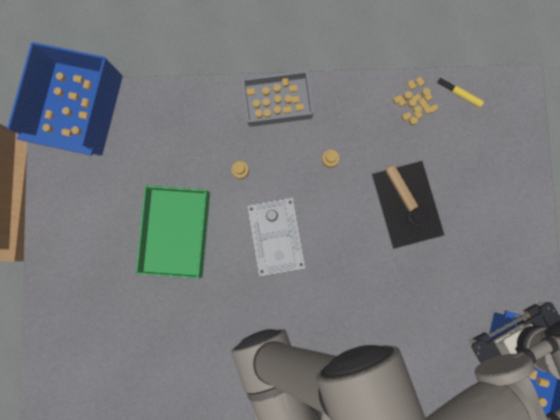

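View pics/side0.png

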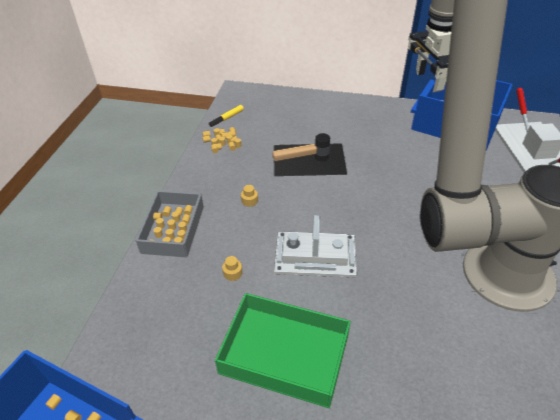

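The top view shows the mallet on the mat (handle (390,168)→(412,210), head about (414,217)), the nest at about (276,237) with the proud pin at (271,215), the green bin at about (173,232), and fittings at (240,169) and (331,158). The side view agrees.

```bash
cat > h.py <<'E'
import numpy as np,cv2
from plant import *
def ray(n,uv,z,pose=None):
    i=camera_info(n);K=i["camera_matrix"];P=np.array(i["pose"] if pose is None else pose)
    uv=np.atleast_2d(uv).astype(float)
    d=(P[:3,:3]@np.linalg.inv(K)@np.c_[uv,np.ones(len(uv))].T).T
    o=P[:3,3];return o+d*((z-o[2])/d[:,2])[:,None]
def wpose():
    o=get_obs();r,p,y=o["tcp_rot"]
    from scipy.spatial.transform import Rotation as R
    T=np.eye(4);T[:3,:3]=R.from_euler('xyz',[r,p,y]).as_matrix();T[:3,3]=o["tool_pos"]
    return T@camera_info("wrist")["mount"],T
def rect(n,m,z,pose=None):
    c=max(cv2.findContours(m.astype(np.uint8),0,1)[0],key=cv2.contourArea)
    w=ray(n,c[:,0],z,pose)[:,:2].astype(np.float32)
    r=cv2.minAreaRect(w);return r,np.round(cv2.boxPoints(r)).tolist()
E
python3 - <<'E'
from h import *
a=cv2.imread("pics/top0.png");h=cv2.cvtColor(a,cv2.COLOR_BGR2HSV);H,S,V=[h[:,:,k].astype(int) for k in range(3)]
def roi(m,x0,y0,x1,y1):
    o=np.zeros_like(m);o[y0:y1,x0:x1]=m[y0:y1,x0:x1];return o
print("bin top z60",rect("top",roi((H>45)&(H<80)&(S>120),120,170,225,290),60))
print("mat",rect("top",roi(V<50,360,150,450,260),4))
print("nest",rect("top",roi((V>150)&(S<60),235,185,315,285),12))
print("handle",rect("top",roi((S>50)&(V>110)&(H<30),380,155,425,215),51))
for x0,x1 in((228,252),(318,345)):print("fit",rect("top",roi((S>110)&(H<30)&(V>100),x0,145,x1,185),30)[0])
print(ray("top",[[271,215]],70),ray("top",[[279,256]],52))
c=cv2.resize(a[150:290,225:455],None,fx=3.4,fy=3.4,interpolation=cv2.INTER_CUBIC);cv2.imwrite("pics/c.png",c)
E
```

```text
bin top z60 (((488.2761535644531, 305.24346923828125), (157.44427490234375, 232.57997131347656), 84.1429214477539), [[365.0, 239.0], [596.0, 215.0], [612.0, 372.0], [381.0, 395.0]])
mat (((524.2634887695312, -345.35052490234375), (156.6988525390625, 138.83204650878906), 12.28734302520752), [[433.0, -294.0], [462.0, -430.0], [616.0, -397.0], [586.0, -261.0]])
nest (((469.50146484375, 33.610267639160156), (200.66375732421875, 130.74658203125), 8.216650009155273), [[361.0, 84.0], [380.0, -45.0], [578.0, -17.0], [559.0, 113.0]])
handle (((590.4613647460938, -313.16131591796875), (132.0738525390625, 28.33333969116211), 27.28249740600586), [[525.0, -331.0], [538.0, -356.0], [656.0, -295.0], [643.0, -270.0]])
fit ((655.5997314453125, 127.47567749023438), (39.1796875, 39.51091003417969), 88.22366333007812)
fit ((681.6134033203125, -124.29824829101562), (39.050113677978516, 39.61130905151367), 88.18037414550781)
[[524.07049272  42.67987905  70.        ]] [[414.37664984  24.77814785  52.        ]]
```

View pics/c.png

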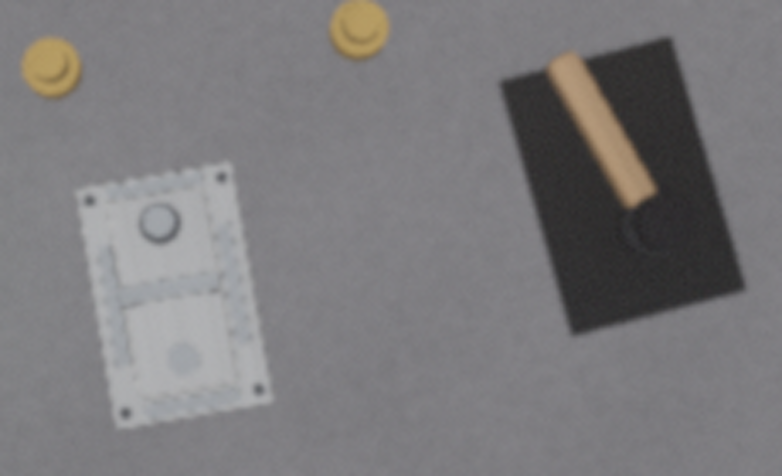

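The crop confirms it: pin top at crop (160,222), block centre line/bow at about (168,287), mallet handle (565,60)→(642,200), head about (665,222). I'll move to a hover over the mallet grip.

>>> carry_out --pt "160 70 -20 0.7" --pt "320 138 -66 0.7" --pt "320 138 -66 0.7" --pt "320 138 -66 0.7" --pt "320 138 -66 0.7" --pt "320 138 -66 0.7" --pt "320 138 -66 0.7" --pt "320 138 -66 0.7" --pt "320 138 -66 0.7" --pt "320 138 -66 0.7" --pt "320 138 -66 0.7" --pt "320 138 -66 0.7" --pt "320 138 -66 0.7" --hand 91.8

```text
time: 1.18
tool_pos: [554.1, -331.9, 160.5]
tcp_rot: [-3.034, 1.57, 2.154]
contact_force: [-0.2, 0.3, -0.8]
grip_width: 91.5
```

Run:
```python
from h import *
P,T=wpose();a=capture("wrist")[:,:,::-1];cv2.imwrite("pics/w1.png",a)
print(T.round(3).tolist())
h=cv2.cvtColor(np.ascontiguousarray(a),cv2.COLOR_BGR2HSV);H,S,V=[h[:,:,k].astype(int) for k in range(3)]
m=(S>50)&(V>110)&(H<30)
print("handle",rect("wrist",m,55,P))
```

```text
[[-0.001, 0.889, 0.458, 554.138], [0.001, 0.458, -0.889, -331.887], [-1.0, -0.0, -0.001, 160.469], [0.0, 0.0, 0.0, 1.0]]
handle (((593.1669311523438, -311.514404296875), (130.98837280273438, 25.610239028930664), 27.03999900817871), [[529.0, -330.0], [541.0, -353.0], [657.0, -293.0], [646.0, -270.0]])
```

View pics/w1.png

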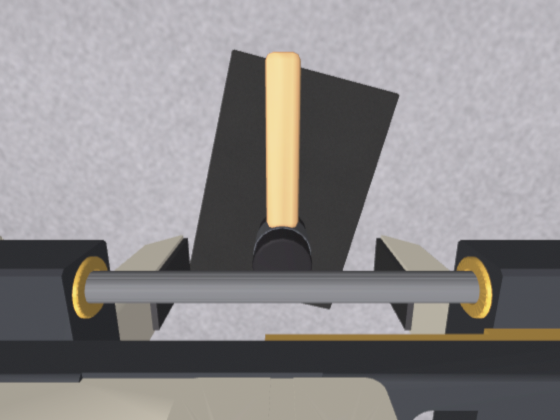

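Wrist view: handle centred between the fingers, (283,55)→(283,225), head at (283,255). Small correction, then descend and grip.

>>> carry_out --pt "4 2.5 -20 0" --pt "4 2.5 -55 0" --pt "4 2.5 -90 0" --pt "4 2.5 -115 0" --pt "4 2.5 -130 0" --pt "4 2.5 -137 0" --pt "4 2.5 -137 0" --pt "4 2.5 -137 0" --hand 91.8

```text
time: 1.9
tool_pos: [558.2, -330.4, 24.7]
tcp_rot: [1.134, 1.57, 0.037]
contact_force: [0.3, 0.1, 1.2]
grip_width: 92.0
```

>>> carry_out --pt "0 0 0 0" --pt "0 0 0 0" --pt "0 0 0 0" --pt "0 0 0 0" --pt "0 0 0 0" --pt "0 0 0 0" --pt "0 0 0 0" --pt "0 0 0 0" --pt "0 0 0 0" --pt "0 0 0 0" --hand 10

```text
time: 2.73
tool_pos: [558.2, -330.4, 24.6]
tcp_rot: [1.202, 1.57, 0.106]
contact_force: [-0.1, 0.4, 0.1]
grip_width: 29.7
```

>>> carry_out --pt "0 0 0 0" --pt "0 0 0 0" --pt "0 0 0 0" --pt "0 0 0 0"

```text
time: 3.07
tool_pos: [558.2, -330.3, 24.6]
tcp_rot: [1.464, 1.57, 0.367]
contact_force: [0.0, -0.2, 0.3]
grip_width: 25.7
```

>>> carry_out --pt "0 0 10 0" --pt "0 0 30 0" --pt "0 0 60 0" --pt "0 0 90 0" --pt "0 0 120 0" --pt "0 0 140 0" --pt "0 0 140 0" --pt "0 0 140 0"

```text
time: 3.73
tool_pos: [558.3, -330.4, 165.2]
tcp_rot: [0.751, 1.569, -0.346]
contact_force: [-1.5, -0.5, -5.1]
grip_width: 26.0
```

Run:
```python
from h import *
P,T=wpose();a=capture("wrist")[:,:,::-1];b=capture("side")[:,:,::-1]
c=cv2.resize(b[80:220,230:400],(510,420),interpolation=cv2.INTER_CUBIC)
cv2.imwrite("pics/w2.png",cv2.resize(np.hstack([a,np.ascontiguousarray(c)]),(800,314)))
o=get_obs();print(T.round(3).tolist(),o["contact_force"],o["moment"],o["grip_width"])
```

```text
[[0.002, 0.89, 0.457, 558.3], [-0.001, 0.457, -0.89, -330.383], [-1.0, 0.001, 0.002, 165.217], [0.0, 0.0, 0.0, 1.0]] [-0.68513569  0.55748691 -3.83218398] [ 0.05844893 -0.15270516 -0.01232917] 25.800827459553577
```

View pics/w2.png

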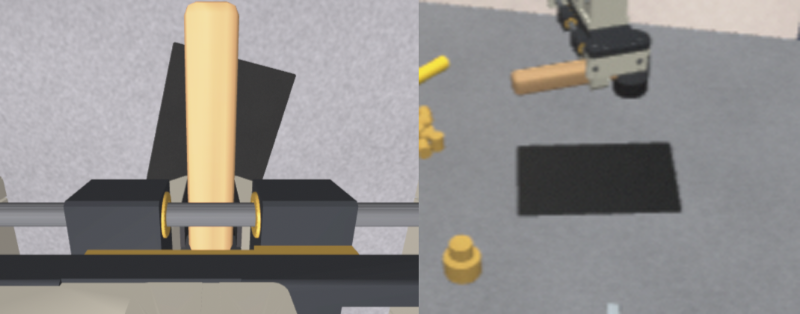

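Mallet held level, head below and clear (wrist: handle vertical at column ~212; side crop: head at (630,85)). Now I'll carry it over the pin.

>>> carry_out --pt "1 20 0 -1" --pt "2 50 0 -3" --pt "4 85 0 -5" --pt "5 120 0 -7" --pt "6 155 0 -9" --pt "8 190 0 -11" --pt "10 225 0 -13" --pt "11 260 0 -15" --pt "12 295 0 -17" --pt "13 325 0 -18" --pt "14 350 0 -19" --pt "14.5 368 0 -19.2" --pt "14.5 376 0 -19.2" --pt "14.5 379 0 -19.2" --pt "14.5 379 0 -19.2" --pt "14.5 379 0 -19.2" --pt "14.5 379 0 -19.2"

```text
time: 5.25
tool_pos: [571.6, 48.2, 162.0]
tcp_rot: [-2.661, 1.567, 2.189]
contact_force: [0.2, 0.1, -4.4]
grip_width: 25.7
```

Run:
```python
from h import *
P,T=wpose();b=capture("side")[:,:,::-1];t=capture("top")[:,:,::-1]
f=lambda x:cv2.resize(np.ascontiguousarray(x),(400,400),interpolation=cv2.INTER_CUBIC)
cv2.imwrite("pics/s3.png",np.hstack([f(b[170:290,250:370]),f(t[150:270,215:335])]))
print(T.round(3).tolist())
a=cv2.imread("pics/side0.png");cv2.imwrite("pics/s0c.png",cv2.resize(a[215:285,265:365],(800,560),interpolation=cv2.INTER_CUBIC))
i=camera_info("side");Q=np.linalg.inv(i["pose"])
for z in(52,62,72,77,82):
    p=Q@[523.9,42,z,1];u=i["camera_matrix"]@p[:3];print(z,(u/u[2])[:2])
```

```text
[[-0.002, 0.991, 0.137, 571.584], [0.003, 0.137, -0.991, 48.178], [-1.0, -0.002, -0.003, 162.011], [0.0, 0.0, 0.0, 1.0]]
52 [294.31444266 240.11753158]
62 [294.32584454 237.44657019]
72 [294.33738733 234.74260114]
77 [294.34321238 233.37804694]
82 [294.34907364 232.00500876]
```

View pics/s3.png

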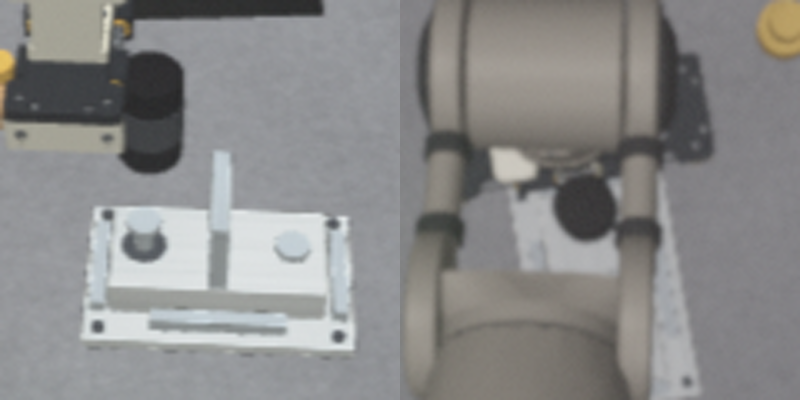

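View pics/s0c.png

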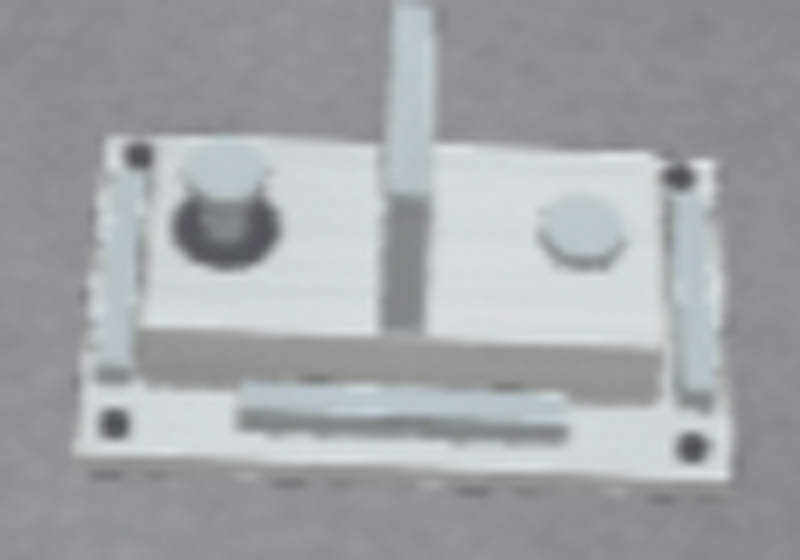

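Side view: head held level over the pin; the proud pin's top is at full-image (293,236), roughly 20 mm proud (top at z ≈ 70), and the other one is home. First blow.

>>> carry_out --pt "1 0.5 0 0" --pt "1 0.5 -38 0" --pt "1 0.5 -78 0" --pt "1 0.5 -80 0" --pt "1 0.5 -40 0" --pt "1 0.5 -5 0" --pt "1 0.5 0 0" --pt "1 0.5 0 0" --pt "1 0.5 0 0"

```text
time: 6.1
tool_pos: [572.5, 48.6, 162.8]
tcp_rot: [-2.897, 1.567, 1.953]
contact_force: [0.5, 0.3, -4.3]
grip_width: 25.8
```

```bash
cat > s.py <<'E'
from h import *
import sys
P,T=wpose();b=capture("side")[:,:,::-1]
f=lambda x:cv2.resize(np.ascontiguousarray(x),(800,560),interpolation=cv2.INTER_CUBIC)
cv2.imwrite(f"pics/{sys.argv[1]}.png",f(b[185:285,240:383]))
o=get_obs();print(T.round(3).tolist(),o["moment"],o["contact_force"])
# proud pin: bright top rows in column strip, relative to initial picture
a=cv2.imread("pics/side0.png")
for n,im in(("t0",a),("now",b)):
    print(n,im[228:250,290:297].mean((1,2)).round().astype(int).tolist())
E
python3 s.py s4
```

```text
[[-0.001, 0.991, 0.137, 572.451], [0.003, 0.137, -0.991, 48.637], [-1.0, -0.001, -0.003, 162.785], [0.0, 0.0, 0.0, 1.0]] [ 0.03156524 -0.13986912  0.00256694] [ 0.31955162 -0.3346259  -4.49221122]
t0 [145, 144, 141, 148, 201, 198, 197, 196, 196, 195, 191, 172, 134, 121, 124, 121, 115, 98, 91, 98, 155, 208]
now [151, 150, 148, 156, 218, 217, 216, 218, 214, 207, 205, 205, 205, 205, 203, 191, 154, 128, 100, 103, 162, 216]
```

View pics/s4.png

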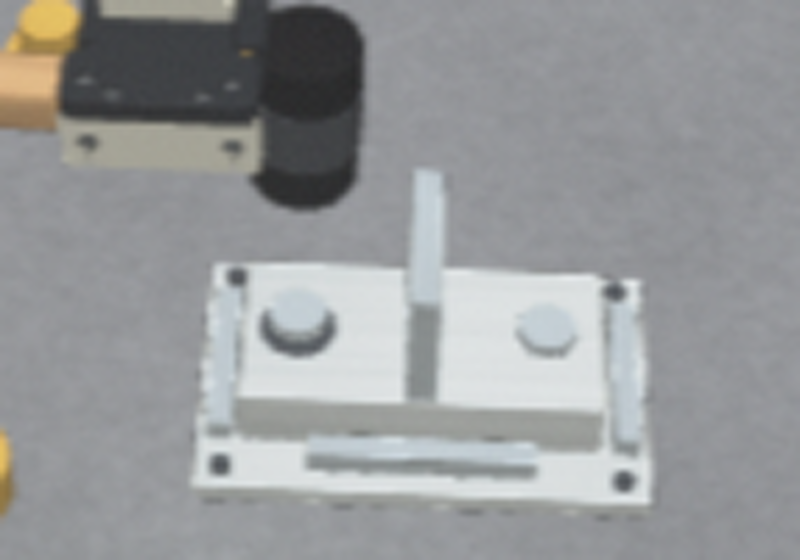

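The blow drove it about 16 mm; a dark gap still shows under its head at (298,350). Mallet still level. Two more, deeper blows.

>>> carry_out --pt "0 0 -20 0" --pt "0 0 -58 0" --pt "0 0 -97 0" --pt "0 0 -100 0" --pt "0 0 -60 0" --pt "0 0 -20 0" --pt "0 0 -20 0" --pt "0 0 -58 0" --pt "0 0 -97 0" --pt "0 0 -100 0" --pt "0 0 -60 0" --pt "0 0 -20 0" --pt "0 0 0 0" --pt "0 0 0 0" --pt "0 0 0 0"

```text
time: 7.4
tool_pos: [571.3, 48.7, 160.8]
tcp_rot: [-2.346, 1.565, 2.504]
contact_force: [-0.4, -0.2, -4.7]
grip_width: 25.7
```

```bash
python3 s.py s5
```

```text
[[-0.004, 0.991, 0.137, 571.324], [0.003, 0.137, -0.991, 48.672], [-1.0, -0.004, -0.004, 160.772], [0.0, 0.0, 0.0, 1.0]] [ 0.06064349 -0.09576687 -0.00952069] [-0.63683706  0.69230508 -5.10258068]
t0 [145, 144, 141, 148, 201, 198, 197, 196, 196, 195, 191, 172, 134, 121, 124, 121, 115, 98, 91, 98, 155, 208]
now [151, 150, 148, 156, 218, 217, 216, 218, 219, 212, 207, 205, 204, 205, 204, 202, 191, 155, 127, 108, 162, 216]
```

View pics/s5.png

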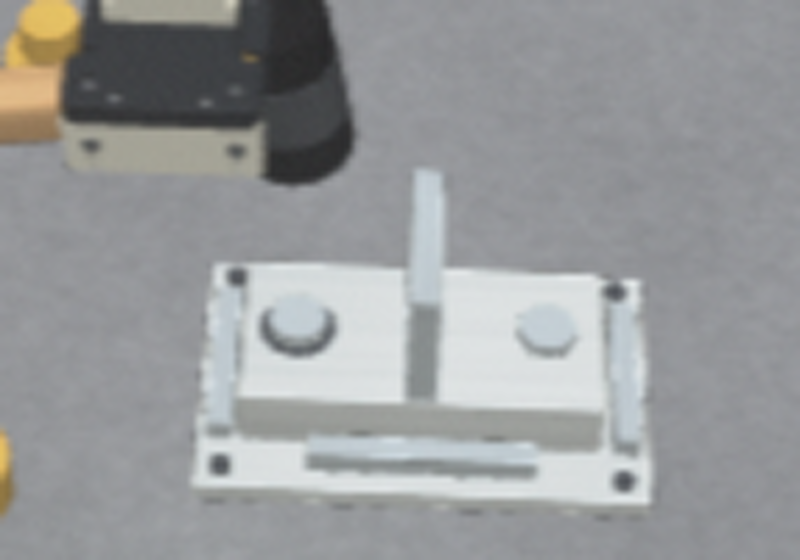

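The pin went down a few mm more, and the mallet tilted about 12–15° in the grip (head up). The pin may be home, but the side view can't settle the last 1–2 mm. I'll return the mallet to the mat, which also re-squares it, and inspect the pin with the wrist camera.

>>> carry_out --pt "0 -20 5 1" --pt "-1 -50 8 3" --pt "-2 -85 10 5" --pt "-4 -120 10 7" --pt "-5 -155 10 9" --pt "-6 -190 10 11" --pt "-8 -225 10 13" --pt "-9 -260 10 15" --pt "-10 -295 10 17" --pt "-11 -325 5 18" --pt "-12 -350 0 19.3" --pt "-13 -368 -10 19.3" --pt "-13 -376 -30 19.3" --pt "-13 -379 -60 19.3" --pt "-13 -379 -90 19.3" --pt "-13 -379 -115 19.3" --pt "-13 -379 -128 19.3" --pt "-13 -379 -134 19.3" --pt "-13 -379 -138 19.3" --pt "-13 -379 -138 19.3"

```text
time: 9.12
tool_pos: [557.5, -330.1, 21.0]
tcp_rot: [-2.159, 1.562, 3.028]
contact_force: [0.3, -0.3, -3.3]
grip_width: 25.8
```

>>> carry_out --pt "0 0 0 0" --pt "0 0 0 0" --pt "0 0 0 0" --pt "0 0 0 0" --pt "0 0 0 0" --pt "0 0 0 0" --pt "0 0 0 0" --pt "0 0 20 0" --pt "0 0 60 0" --pt "0 0 100 0" --pt "0 0 140 0" --pt "0 0 140 0" --pt "0 0 140 0" --hand 91.8

```text
time: 10.2
tool_pos: [558.7, -331.0, 164.3]
tcp_rot: [-1.319, 1.566, -2.415]
contact_force: [-0.0, -0.3, 0.3]
grip_width: 91.9
```

```bash
cat > wm.py <<'E'
from h import *
P,T=wpose();a=np.ascontiguousarray(capture("wrist")[:,:,::-1]);cv2.imwrite("pics/wm.png",a)
h=cv2.cvtColor(a,cv2.COLOR_BGR2HSV);H,S,V=[h[:,:,k].astype(int) for k in range(3)]
m=(S>50)&(V>110)&(H<30);m[230:]=0
r,b=rect("wrist",m,55,P);print("handle",r,b)
t=np.radians(r[2] if r[1][0]>r[1][1] else r[2]-90);d=np.array([np.cos(t),np.sin(t)]);far=np.array(r[0])+d*max(r[1])/2
print("yaw",np.degrees(t),"head",far-155*d,"grip",far-105*d);print("T",T.round(3).tolist())
E
python3 wm.py
```

```text
handle ((595.9349365234375, -310.4452209472656), (131.4909210205078, 25.630268096923828), 27.150875091552734) [[532.0, -329.0], [543.0, -352.0], [660.0, -292.0], [649.0, -269.0]]
yaw 27.150875091552734 head [ 516.51553698 -351.1752074 ] grip [ 561.00593489 -328.35844834]
T [[-0.003, 0.89, 0.457, 558.738], [-0.003, 0.457, -0.89, -330.973], [-1.0, -0.004, 0.001, 164.343], [0.0, 0.0, 0.0, 1.0]]
```

The mallet stands flat again: handle yaw 27.15°, measured width 25.6 mm, length 131.5 mm. Now an oblique wrist look at both pins.

>>> carry_out --pt "-12 20 0 -3" --pt "-35 55 -5 -6" --pt "-55 90 -10 -9" --pt "-75 125 -20 -12" --pt "-95 160 -25 -15" --pt "-110 190 -30 -19" --pt "-120 205 -34 -19" --pt "-123 208 -34 -19" --pt "-123 208 -34 -19" --pt "-123 208 -34 -19"

```text
time: 11.08
tool_pos: [435.1, -122.7, 127.4]
tcp_rot: [-2.021, 1.563, 2.835]
contact_force: [-0.3, -0.1, 0.3]
grip_width: 91.9
```

Run:
```python
from h import *
P,T=wpose();a=np.ascontiguousarray(capture("wrist")[:,:,::-1]);cv2.imwrite("pics/w6.png",a)
np.save("P6.npy",P);print(T.round(3).tolist());K=camera_info("wrist")["camera_matrix"];Q=np.linalg.inv(P)
c,s=np.cos(np.radians(8.2)),np.sin(np.radians(8.2))
for x in(55,-55):
  for z in(44,52,56):
    p=K@(Q@[469.5+c*x,33.6+s*x,z,1])[:3];print(x,z,p[:2]/p[2])
```

```text
[[-0.007, 0.99, 0.143, 435.066], [0.002, 0.143, -0.99, -122.726], [-1.0, -0.007, -0.003, 127.391], [0.0, 0.0, 0.0, 1.0]]
55 44 [50.37149773 42.18067376]
55 52 [42.00419993 39.89211515]
55 56 [37.59095425 38.6850383 ]
-55 44 [ 77.53221719 206.18663903]
-55 52 [ 71.03633518 209.35400045]
-55 56 [ 67.6320915  211.01389361]
```

View pics/w6.png

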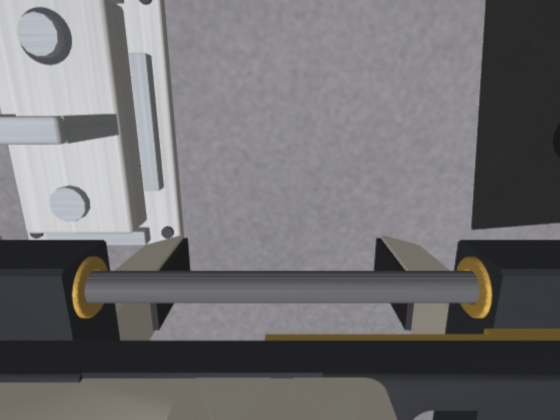

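Wrist view: proud-end pin head at (40,34), home pin at (69,204); bow bar at (30,130). I'll fit the disc tops precisely for a height comparison.

Run:
```python
from h import *
a=cv2.imread("pics/w6.png");P=np.load("P6.npy")
crop=np.hstack([cv2.resize(a[y-36:y+36,5:105],(400,288),interpolation=cv2.INTER_CUBIC) for y in(36,204)]);cv2.imwrite("pics/w6c.png",crop)
hs=a.astype(int);m=((hs[:,:,0]-hs[:,:,2])>12)&(hs[:,:,1]>110)
for x0,y0,x1,y1 in((10,5,75,65),(40,178,100,228)):
    q=np.zeros(m.shape,np.uint8);q[y0:y1,x0:x1]=m[y0:y1,x0:x1]
    q=cv2.morphologyEx(q,cv2.MORPH_OPEN,np.ones((3,3)))
    cs=cv2.findContours(q,0,1)[0];cc=max(cs,key=cv2.contourArea);print(cv2.fitEllipse(cc),cv2.contourArea(cc),cv2.boundingRect(cc))
    e=cv2.fitEllipse(cc)[0]
    print(ray("wrist",[e],52,P)[0].round(1))
```

```text
((27.245243072509766, 38.07130432128906), (6.05063533782959, 17.366458892822266), 87.52901458740234) 57.5 (20, 35, 17, 7)
[523.7  50.5  52. ]
((61.36408233642578, 198.83135986328125), (8.716476440429688, 17.503650665283203), 115.01664733886719) 95.0 (55, 193, 16, 12)
[421.9  32.3  52. ]
```

View pics/w6c.png

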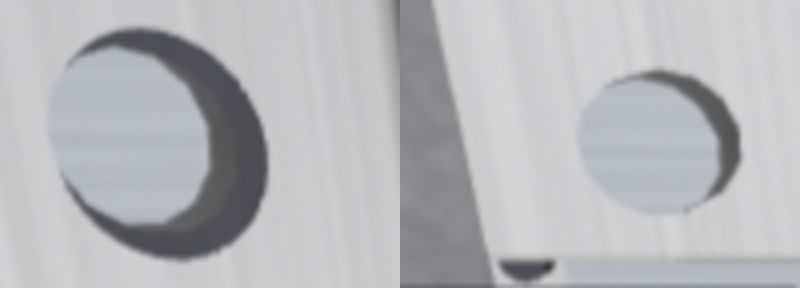

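Head-to-base parallax puts the pin at home within about ±1.5 mm, which is not sharp enough. I'll re-grip the squared mallet for one confirming set of blows with little overtravel, which also gives a contact-height reading.

>>> carry_out --pt "12 -20 20 3" --pt "35 -55 35 6" --pt "60 -90 35 9" --pt "80 -130 35 12" --pt "100 -165 35 15" --pt "115 -190 30 19" --pt "123 -204 5 19" --pt "125 -206.3 -30 19" --pt "125 -206.3 -65 19" --pt "125 -206.3 -90 19" --pt "125 -206.3 -101 19" --pt "125 -206.3 -104 19" --pt "125 -206.3 -104 19" --pt "125 -206.3 -104 19" --hand 91.8

```text
time: 12.3
tool_pos: [561.4, -330.5, 25.2]
tcp_rot: [-1.599, 1.566, -2.696]
contact_force: [1.1, 0.2, 0.9]
grip_width: 92.1
```

>>> carry_out --pt "0 0 0 0" --pt "0 0 0 0" --pt "0 0 0 0" --pt "0 0 0 0" --pt "0 0 0 0" --pt "0 0 0 0" --pt "0 0 0 0" --pt "0 0 0 0" --pt "0 0 0 0" --pt "0 0 0 0" --pt "0 0 0 0" --pt "0 0 0 0" --pt "0 0 0 0" --hand 10

```text
time: 13.38
tool_pos: [561.3, -330.3, 25.1]
tcp_rot: [-1.689, 1.566, -2.786]
contact_force: [-0.9, 1.0, -0.2]
grip_width: 26.1
```

>>> carry_out --pt "0 0 10 0" --pt "0 0 30 0" --pt "0 0 60 0" --pt "0 0 90 0" --pt "0 0 120 0" --pt "0 0 140 0" --pt "0 0 140 0" --pt "0 0 140 0"

```text
time: 14.05
tool_pos: [561.5, -330.5, 165.8]
tcp_rot: [-1.324, 1.567, -2.421]
contact_force: [0.3, 0.1, -4.5]
grip_width: 25.9
```

>>> carry_out --pt "1 20 0 -1" --pt "2 50 0 -3" --pt "4 85 0 -5" --pt "5 120 0 -7" --pt "6 155 0 -9" --pt "7 190 0 -11" --pt "8 225 0 -13" --pt "9 260 0 -15" --pt "10 295 0 -17" --pt "11 325 0 -18" --pt "11.5 350 0 -19" --pt "11.5 368 0 -19" --pt "11.5 376 0 -19" --pt "11.5 379 0 -19" --pt "11.5 379 0 -19" --pt "11.5 379 0 -19"

```text
time: 15.38
tool_pos: [572.7, 47.5, 165.0]
tcp_rot: [-1.335, 1.565, -2.764]
contact_force: [-0.9, -0.1, -4.4]
grip_width: 25.7
```

>>> carry_out --pt "0 1 -16 0" --pt "0 1 -55 0" --pt "0 1 -95 0" --pt "0 1 -95 0" --pt "0 1 -55 0" --pt "0 1 -16 0" --pt "0 1 -16 0" --pt "0 1 -55 0" --pt "0 1 -95 0" --pt "0 1 -95 0"

```text
time: 16.22
tool_pos: [571.7, 47.0, 64.9]
tcp_rot: [-1.454, 1.562, -2.885]
contact_force: [0.2, -0.6, -2.8]
grip_width: 25.7
```

```bash
python3 s.py s7
```

```text
[[-0.009, 0.99, 0.139, 571.691], [-0.002, 0.139, -0.99, 46.978], [-1.0, -0.009, 0.001, 64.944], [0.0, 0.0, 0.0, 1.0]] [ 0.06555282 -0.08225082  0.01814535] [-0.65844567 -0.04920632 -3.24143112]
t0 [145, 144, 141, 148, 201, 198, 197, 196, 196, 195, 191, 172, 134, 121, 124, 121, 115, 98, 91, 98, 155, 208]
now [49, 49, 54, 63, 71, 71, 71, 71, 71, 71, 71, 69, 58, 51, 50, 51, 51, 67, 115, 107, 163, 217]
```

The TCP went about 8 mm below the home height while the pin did not yield (mallet slipped in the grip instead). That means the pin is on its hard stop. Return the mallet.

>>> carry_out --pt "0 0 30 0" --pt "0 0 70 0" --pt "0 -10 100 0" --pt "-1 -40 105 2" --pt "-2 -75 105 4" --pt "-3 -110 105 6" --pt "-4 -145 105 8" --pt "-5 -180 105 10" --pt "-6 -215 105 12" --pt "-7 -250 105 14" --pt "-8 -285 105 16" --pt "-9 -320 105 18" --pt "-10 -350 100 19" --pt "-11 -370 80 19" --pt "-11 -377 50 19" --pt "-11 -377 15 19" --pt "-11 -377 -15 19" --pt "-11 -377 -32 19" --pt "-11 -377 -40 19" --pt "-11 -377 -43 19"

```text
time: 17.93
tool_pos: [559.4, -330.0, 22.7]
tcp_rot: [-1.732, 1.559, -2.832]
contact_force: [-0.2, 0.1, -3.2]
grip_width: 25.6
```

>>> carry_out --pt "0 0 0 0" --pt "0 0 0 0" --pt "0 0 0 0" --pt "0 0 0 0" --pt "0 0 0 0" --pt "0 0 0 0" --pt "0 0 0 0" --pt "0 0 0 0" --pt "0 0 20 0" --pt "0 0 60 0" --pt "0 0 100 0" --pt "0 0 140 0" --pt "0 0 140 0" --pt "0 0 140 0" --hand 91.8

```text
time: 19.1
tool_pos: [560.6, -330.9, 166.0]
tcp_rot: [-1.142, 1.562, -2.242]
contact_force: [-0.7, 0.4, -0.3]
grip_width: 91.8
```

```bash
python3 wm.py
python3 - <<'E'
from h import *
b=capture("side")[:,:,::-1];cv2.imwrite("pics/s8.png",b)
for n in("s0","now"):
    im=cv2.imread("pics/side0.png") if n=="s0" else b
    print(n,im[228:250,290:297].mean((1,2)).round().astype(int).tolist())
    print(n,im[235:253,335:341].mean((1,2)).round().astype(int).tolist())
E
```

```text
handle ((597.5899047851562, -310.4029541015625), (131.44461059570312, 25.64548683166504), 27.082021713256836) [[533.0, -329.0], [545.0, -352.0], [662.0, -292.0], [650.0, -269.0]]
yaw 27.082021713256836 head [ 518.10100026 -351.0480132 ] grip [ 562.61878535 -328.28473552]
T [[-0.006, 0.891, 0.453, 560.643], [-0.007, 0.453, -0.891, -330.853], [-1.0, -0.008, 0.004, 166.008], [0.0, 0.0, 0.0, 1.0]]
s0 [145, 144, 141, 148, 201, 198, 197, 196, 196, 195, 191, 172, 134, 121, 124, 121, 115, 98, 91, 98, 155, 208]
s0 [214, 211, 217, 216, 206, 198, 198, 197, 197, 197, 195, 185, 147, 164, 211, 216, 216, 215]
now [143, 142, 141, 148, 208, 207, 206, 209, 209, 203, 197, 195, 195, 195, 195, 193, 182, 146, 121, 102, 154, 207]
now [212, 210, 215, 215, 204, 197, 196, 195, 196, 194, 194, 183, 146, 164, 209, 215, 214, 213]
```

Run:
```python
from h import *
P=np.load("P6.npy")
w=ray("wrist",[[37.5,33.75],[67.25,204.9]],52,P);print(w.round(1),w.mean(0).round(1),np.degrees(np.arctan2(*(w[0]-w[1])[1::-1])),np.linalg.norm(w[0]-w[1]))
print("top bow",ray("top",[[274.4,234.4]],108).round(1))
i=camera_info("side");Q=np.linalg.inv(i["pose"])
for p in w:
    for z in (52,54):
        u=i["camera_matrix"]@(Q@[p[0],p[1],z,1])[:3];print((u/u[2])[:2].round(2))
# bin floor and rim in top view
a=cv2.imread("pics/top0.png");h=cv2.cvtColor(a,cv2.COLOR_BGR2HSV);m=(h[:,:,0]>45)&(h[:,:,0]<80)&(h[:,:,1]>120);m[:,225:]=0;m[:160]=0;m[300:]=0;m[:,:110]=0
r,b=rect("top",m,60);print(r,b)
print(get_obs()["joint_positions"].round(2))
```

```text
[[527.1  44.1  52. ]
 [418.   28.3  52. ]] [472.5  36.2  52. ] 8.202975488704025 110.21525926947747
top bow [[470.6  33.7 108. ]]
[292.89 240.55]
[292.89 240.01]
[337.64 242.35]
[337.7  241.82]
((488.2761535644531, 305.24346923828125), (157.44427490234375, 232.57997131347656), 84.1429214477539) [[365.0, 239.0], [596.0, 215.0], [612.0, 372.0], [381.0, 395.0]]
[-0.65  0.63  1.23 -0.01  1.29  0.46]
```

Pin separation measures 110.2 mm at yaw 8.20° when assuming both tops at home height, which fits "fully home"; the mallet is flat on the mat. Next the bow.

>>> carry_out --pt "-5 20 0 5" --pt "-12 50 5 11" --pt "-20 85 10 17" --pt "-28 120 10 23" --pt "-36 155 10 29" --pt "-45 190 10 35" --pt "-54 225 10 41" --pt "-63 260 10 47" --pt "-72 295 10 53" --pt "-80 325 10 59" --pt "-86 350 10 65" --pt "-89 362 5 71.2" --pt "-89.5 366 0 71.2" --pt "-89.5 366 0 71.2" --pt "-89.5 366 0 71.2" --pt "-89.5 366 0 71.2" --hand 91.8

```text
time: 20.53
tool_pos: [469.6, 35.5, 161.4]
tcp_rot: [-1.912, 1.558, -1.773]
contact_force: [1.1, -0.3, 0.3]
grip_width: 92.0
```

Run:
```python
from h import *
P,T=wpose();a=np.ascontiguousarray(capture("wrist")[:,:,::-1]);cv2.imwrite("pics/w9.png",a);np.save("P9.npy",P);print(T.round(3).tolist())
h=cv2.cvtColor(a,cv2.COLOR_BGR2HSV);m=(h[:,:,0]>45)&(h[:,:,0]<80)&(h[:,:,1]>90)
print(m.sum(),cv2.boundingRect(m.astype(np.uint8)))
t=np.ascontiguousarray(capture("top")[:,:,::-1]);h=cv2.cvtColor(t,cv2.COLOR_BGR2HSV)
for S in(50,80,150):
    m=(h[:,:,0]>40)&(h[:,:,0]<85)&(h[:,:,1]>S);m[:,225:]=0;m[:160]=0;m[300:]=0;m[:,:110]=0
    print(S,rect("top",m,60))
```

```text
[[-0.003, -0.139, 0.99, 469.58], [-0.012, 0.99, 0.139, 35.462], [-1.0, -0.012, -0.004, 161.375], [0.0, 0.0, 0.0, 1.0]]
0 (0, 0, 0, 0)
50 (((489.186279296875, 309.2136535644531), (180.4020538330078, 240.97360229492188), 84.15342712402344), [[360.0, 232.0], [600.0, 207.0], [618.0, 387.0], [379.0, 411.0]])
80 (((488.8434753417969, 309.312744140625), (176.73553466796875, 238.13983154296875), 84.14566040039062), [[361.0, 234.0], [598.0, 209.0], [616.0, 385.0], [379.0, 409.0]])Traceback (most recent call last):
  File "<stdin>", line 8, in <module>
  File "h.py", line 14, in rect
    c=max(cv2.findContours(m.astype(np.uint8),0,1)[0],key=cv2.contourArea)
ValueError: max() iterable argument is empty
```

View pics/w9.png

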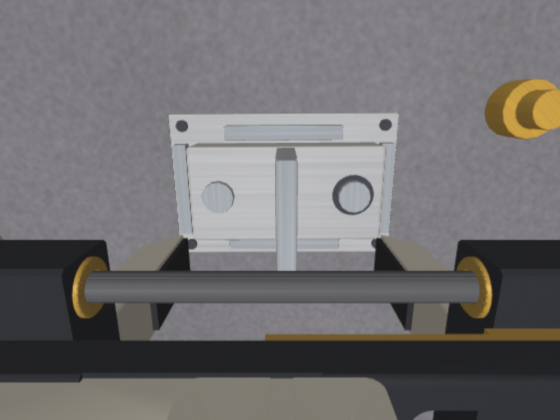

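Wrist view: bow bar runs vertically at column ~286, centred between the fingers; pins at (217,198) and (353,197).

Run:
```python
from h import *
P=np.load("P9.npy")
w=ray("wrist",[[217.5,197.5],[354,196.5]],52,P);print(w.round(1),w.mean(0).round(1),np.linalg.norm(w[0]-w[1]))
print(ray("wrist",[[286.5,152]],108,P).round(1))
```

```text
[[418.5  29.2  52. ]
 [526.4  45.4  52. ]] [472.5  37.3  52. ] 109.13610201610761
[[466.5  80.2 108. ]]
```

>>> carry_out --pt "2.5 1 -15 0" --pt "2.5 1 -40 0" --pt "2.5 1 -60 0" --pt "2.5 1 -72 0" --pt "2.5 1 -77 0" --pt "2.5 1 -77 0" --pt "2.5 1 -77 0" --hand 91.8

```text
time: 21.22
tool_pos: [472.7, 36.1, 85.2]
tcp_rot: [-1.804, 1.558, -1.665]
contact_force: [0.4, 0.1, -0.2]
grip_width: 92.0
```

>>> carry_out --pt "0 0 0 0" --pt "0 0 0 0" --pt "0 0 0 0" --pt "0 0 0 0" --pt "0 0 0 0" --pt "0 0 0 0" --pt "0 0 0 0" --pt "0 0 0 0" --pt "0 0 0 0" --pt "0 0 0 0" --pt "0 0 0 0" --pt "0 0 0 0" --pt "0 0 0 0" --pt "0 0 0 0" --pt "0 0 0 0" --pt "0 0 0 0" --hand 2

```text
time: 22.55
tool_pos: [472.4, 36.0, 85.1]
tcp_rot: [-1.851, 1.558, -1.712]
contact_force: [-1.9, -0.5, 0.5]
grip_width: 13.5
```

>>> carry_out --pt "0 0 3 0" --pt "0 0 8 0" --pt "0 0 16 0" --pt "0 0 26 0" --pt "0 0 40 0" --pt "0 0 55 0" --pt "0 0 75 0" --pt "0 0 95 0" --pt "0 0 105 0" --pt "0 0 105 0" --pt "0 0 105 0"

```text
time: 23.47
tool_pos: [472.4, 36.0, 190.5]
tcp_rot: [-1.777, 1.558, -1.638]
contact_force: [0.0, 0.1, -6.8]
grip_width: 13.7
```

Run:
```python
from h import *
o=get_obs();P,T=wpose();print(o["contact_force"],o["moment"],o["grip_width"],T.round(3).tolist())
a=np.ascontiguousarray(capture("wrist")[:,:,::-1]);cv2.imwrite("pics/w10.png",a)
g=cv2.cvtColor(a,cv2.COLOR_BGR2GRAY);print([(r,np.flatnonzero(g[r]>185)[[0,-1]].tolist()) for r in range(60,240,20) if (g[r]>185).sum()>5])
h=cv2.cvtColor(a,cv2.COLOR_BGR2HSV);m=(h[:,:,0]>40)&(h[:,:,0]<85)&(h[:,:,1]>50);print(m.sum(),cv2.boundingRect(m.astype(np.uint8)))
```

```text
[ 0.0080256   0.14526004 -6.81274974] [ 0.03629181 -0.09602689  0.03963268] 13.701677047647769 [[-0.001, -0.138, 0.99, 472.409], [-0.013, 0.99, 0.138, 36.024], [-1.0, -0.012, -0.003, 190.476], [0.0, 0.0, 0.0, 1.0]]
[(120, [176, 514]), (140, [177, 366]), (180, [148, 415]), (200, [151, 413]), (220, [153, 411])]
0 (0, 0, 0, 0)
```

Block lifted (6.8 N ≈ 0.69 kg, grip 13.7 mm, small moments). Carry it above the bin.

>>> carry_out --pt "0.5 6 0 0" --pt "1 20 0 -1" --pt "3 40 0 -2" --pt "4 62 0 -3" --pt "5 85 0 -4" --pt "7 108 0 -5" --pt "8 131 0 -6" --pt "10 154 0 -7" --pt "11 177 0 -8" --pt "12 200 0 -9" --pt "14 222 0 -10.5" --pt "15 242 0 -12" --pt "16 258 0 -13" --pt "17 269 0 -13.8" --pt "17 275 0 -13.8" --pt "17 277.5 0 -13.8" --pt "17 277.5 0 -13.8" --pt "17 277.5 0 -13.8" --pt "17 277.5 0 -13.8"

```text
time: 25.1
tool_pos: [488.8, 312.8, 189.5]
tcp_rot: [-1.945, 1.557, -2.047]
contact_force: [-0.2, 0.4, -5.1]
grip_width: 13.7
```

Run:
```python
from h import *
o=get_obs();P,T=wpose();print(o["contact_force"],o["moment"],T.round(3).tolist())
a=np.ascontiguousarray(capture("wrist")[:,:,::-1]);cv2.imwrite("pics/w11.png",a)
h=cv2.cvtColor(a,cv2.COLOR_BGR2HSV);m=((h[:,:,0]>40)&(h[:,:,0]<85)&(h[:,:,1]>50)).astype(np.uint8)
print("green",cv2.boundingRect(m))
g=cv2.cvtColor(a,cv2.COLOR_BGR2GRAY)
for r in(100,150,200,220):
    x=np.flatnonzero(m[r]);print(r,x[[0,-1]] if len(x) else None, ray("wrist",[[x[0],r],[x[-1],r]],60,P).round(0).tolist() if len(x) else None)
x=int(281);c=np.flatnonzero(m[:,x]);print("col",c[:1],c[-1:],ray("wrist",[[x,c[0]]],60,P).round(1))
```

```text
[-0.15641145  0.38602488 -5.06737968] [-0.00326651 -0.07805636  0.03028454] [[-0.006, 0.102, 0.995, 488.83], [-0.012, 0.995, -0.102, 312.837], [-1.0, -0.012, -0.005, 189.488], [0.0, 0.0, 0.0, 1.0]]
green (134, 83, 303, 158)
100 [135 434] [[380.0, 401.0, 60.0], [617.0, 376.0, 60.0]]
150 [141 428] [[376.0, 361.0, 60.0], [612.0, 337.0, 60.0]]
200 [146 423] [[371.0, 318.0, 60.0], [609.0, 294.0, 60.0]]
220 [149 420] [[370.0, 300.0, 60.0], [606.0, 276.0, 60.0]]
col [83] [155] [[497.  401.3  60. ]]
```

The bin's rim in the wrist view puts its centre at about (490.5, 316.5), so +2, +3 mm and then lower slowly.

>>> carry_out --pt "1 2 -8 0" --pt "2 3 -24 0" --pt "2 3 -44 0" --pt "2 3 -62 0" --pt "2 3 -78 0" --pt "2 3 -90 0" --pt "2 3 -98 0" --pt "2 3 -103 0" --pt "2 3 -105 0" --pt "2 3 -106 0" --pt "2 3 -107 0" --pt "2 3 -108 0" --pt "2 3 -108 0"

```text
time: 26.23
tool_pos: [491.1, 316.0, 82.1]
tcp_rot: [-1.89, 1.558, -1.992]
contact_force: [0.4, -0.7, -5.9]
grip_width: 13.9
```

>>> carry_out --pt "0 0 -0.5 0" --pt "0 0 -1 0" --pt "0 0 -1.5 0" --pt "0 0 -2 0" --pt "0 0 -2.5 0" --pt "0 0 -3 0" --pt "0 0 -3.5 0" --pt "0 0 -3.5 0"

```text
time: 26.9
tool_pos: [491.1, 315.9, 78.4]
tcp_rot: [-1.903, 1.558, -2.006]
contact_force: [0.7, -0.4, -6.3]
grip_width: 13.9
```

>>> carry_out --pt "0 0 -0.3 0" --pt "0 0 -0.6 0" --pt "0 0 -0.9 0" --pt "0 0 -1.2 0" --pt "0 0 -1.2 0"

```text
time: 27.32
tool_pos: [491.1, 316.0, 78.1]
tcp_rot: [-1.864, 1.559, -1.967]
contact_force: [-3.8, -0.8, 6.3]
grip_width: 13.5
```

Contact: the force went from −6 N to +6 N, so the block is on the floor. Release and rise.

>>> carry_out --pt "0 0 0.5 0" --pt "0 0 0.5 0" --pt "0 0 0.5 0" --pt "0 0 0.5 0" --pt "0 0 0.5 0" --pt "0 0 0.5 0" --pt "0 0 0.5 0" --pt "0 0 0.5 0" --pt "0 0 0.5 0" --pt "0 0 0.5 0" --pt "0 0 20 0" --pt "0 0 50 0" --pt "0 0 85 0" --pt "0 0 120 0" --pt "0 0 120 0" --pt "0 0 120 0" --hand 91.8

```text
time: 28.65
tool_pos: [492.1, 316.5, 200.5]
tcp_rot: [-1.474, 1.562, -1.577]
contact_force: [0.4, -0.2, -0.9]
grip_width: 91.8
```

Run:
```python
from h import *
o=get_obs();P,T=wpose();print(o["time"],o["contact_force"],o["grip_width"],T[:3,3].round(1))
a=np.ascontiguousarray(capture("wrist")[:,:,::-1]);cv2.imwrite("pics/w12.png",a)
h=cv2.cvtColor(a,cv2.COLOR_BGR2HSV);w=((h[:,:,1]<45)&(h[:,:,2]>125)).astype(np.uint8);w[236:]=0
g=((h[:,:,0]>40)&(h[:,:,0]<85)&(h[:,:,1]>50));
for r in(110,130,150,170,200,220):
    x=np.flatnonzero(g[r]);b=np.flatnonzero((~g[r])&(np.arange(560)>x[0])&(np.arange(560)<x[-1])) if len(x) else []
    print(r,x[[0,-1]] if len(x) else None,(b[0],b[-1],len(b)) if len(b) else None, ray("wrist",[[b[0],r],[b[-1],r]],37,P).round(0).tolist() if len(b) else None)
t=np.ascontiguousarray(capture("top")[:,:,::-1]);cv2.imwrite("pics/t12.png",t)
s=np.ascontiguousarray(capture("side")[:,:,::-1]);cv2.imwrite("pics/s12.png",s)
h=cv2.cvtColor(t,cv2.COLOR_BGR2HSV);H,S,V=[h[:,:,k].astype(int) for k in range(3)]
for x0,x1 in((228,252),(318,345)):
    m=np.zeros(V.shape,bool);m[145:185,x0:x1]=((S>110)&(H<30)&(V>100))[145:185,x0:x1]
    if m.any():print("fit",rect("top",m,30)[0])
m=np.zeros(V.shape,bool);m[155:215,380:425]=((S>50)&(V>110)&(H<30))[155:215,380:425];print("handle",rect("top",m,55)[0])
hs=cv2.cvtColor(s,cv2.COLOR_BGR2HSV);m=((hs[:,:,1]<45)&(hs[:,:,2]>150));m[:300]=0;m[:,:215]=0;m[:,350:]=0
print("block side blob",cv2.boundingRect(m.astype(np.uint8)),m.sum())
```

```text
28.65 [ 0.40510095 -0.21980946 -0.91965105] 91.82788175123446 [492.1 316.5 200.5]
110 [137 423] None None
130 [139 421] None None
150 [141 418] (np.int64(195), np.int64(365), 171) [[416.0, 357.0, 37.0], [573.0, 341.0, 37.0]]
170 [144 416] (np.int64(197), np.int64(364), 168) [[415.0, 338.0, 37.0], [571.0, 322.0, 37.0]]
200 [147 413] (np.int64(199), np.int64(362), 164) [[412.0, 309.0, 37.0], [568.0, 293.0, 37.0]]
220 [149 411] (np.int64(200), np.int64(360), 161) [[409.0, 289.0, 37.0], [565.0, 273.0, 37.0]]
fit ((655.62744140625, 127.46534729003906), (39.10075378417969, 39.62590026855469), 88.80005645751953)
fit ((681.6068115234375, -124.30228424072266), (39.00000762939453, 39.68208312988281), 87.88752746582031)
handle ((594.4227294921875, -310.6499938964844), (131.7913055419922, 28.63558578491211), 26.88274574279785)
block side blob (215, 300, 135, 120) 5931
```

```bash
python3 -c "
from plant import *
print(close_job())"
```

```text
the job is handed in; nothing more can be done
None
```

The job is handed in at about 29 s of the 54 s allowed. The pin looks fully home, but my picture measurements confirm that only to about 1 mm.

**What I did**
- I drove the pin with five brisk mallet blows while the block sat in its nest: one, then two, then two more to confirm.
- Between sets I put the mallet back on the mat, because it had tilted in the grip. I gripped it afresh for the last set.
- I set the mallet down on the mat, lifted the block by its bow, and lowered it into the bin until the floor took its weight (about 6 N). Then I released it and moved clear.

**Last checks**
- **Pin:** The last set left the pin's picture unchanged. The mallet slipped in the grip while the pin did not move, which suggests a hard stop. Taking both heads at the fully home height, their spacing came out at 110.2 mm in one wrist view and 109.1 mm in the other, against 110 mm expected. The side view put the struck pin about 0.7 mm higher than the other one, within my measurement error.
- **Block:** It measures about 157 mm wide at the height its top should have, close to the true 160 mm. It is centred, square with the bin and flat, going by the wrist view.
- **Mallet:** It is level with its head on the mat, about 4 mm from where it started.
- **Fittings:** They have not moved (within 0.1 mm in the top view).
- **Failed check:** My colour mask for the block in the last side view also picked up its surroundings, so I didn't use it.

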